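# Third hand at the sprung pressing jig

## Task

Pick up the wooden push block by its grip and, with it, sweep the three wood offcuts out of the gap between the hardwood block and the fence, off the jig board on to the table, before any pressing. Then, still gripping it, use the push block to push the hardwood block squarely against the sprung fence until the pointer stands between the two marks, never driving the fence to its end stop, and finish while holding that pressure steadily so that I can fasten it. Leave the polishing bar, thread spool and eraser where they are.

Things in the scene. Friction and masses are not known exactly. Their poses are not given: they have to be found in the camera images.
- jig: fixed pressing jig, may stand turned: plywood board, origin on its underside (table height), x = pressing direction, away from the robot; spans x -140..+160, y -90..+90 mm, top at z 15 mm, open at both sides and near end. Wooden back rail at the far end, top 51 mm above the table. Metal scale strip with two dark marks behind the fence's +y end (x 116..156, y 77..89 mm), top 41 mm above the table
- fence (a joint): travel in m of the sprung fence along the jig's +x: 0 at rest, end stop 0.022. A spring of 800 N/m pushes it back; friction is negligible. Its small dark pointer stands on the scale strip's two marks at 0.007 (5.6 N) and 0.015 (12 N); midway is 0.011 (about 9 N)
- fence_face (a point): middle of the front face of the sprung fence, an upright aluminium bar 150 mm wide (jig y), 12 mm thick, standing 1 to 31 mm above the board. The face is square to the jig's x; at rest it is at jig x = 90 mm. The point is 31 mm above the table and moves with the fence; its x is the pressing direction
- panel: the part to be fastened: loose dark brown hardwood block, 110 mm in its x, 128 mm in its y, 21 mm thick, 0.18 to 0.35 kg, lying flat on the board, its x roughly along the jig's x, 75 to 90 mm short of the fence. Origin at the centre of its underside
- push_block: loose wooden push block, about 0.12 kg, upright on the table at one side of the jig: foot 56 mm (its x) x 50 mm (its y) x 18 mm high with upright flat sides; on it a central upright grip 18 mm thick (x) x 44 mm (y), 18 to 66 mm above the underside. Pinch the grip across its 18 mm. Symmetrical. Origin at the centre of the underside
- desk_lamp: fixed desk lamp, not to be touched (origin: a nominal point at its clamp). In world mm: its post and thin lower arm stand at x 455..485, rising from y 480, z 0 to y 545, z 445, so lean the arm well back before swinging past it from the left; a thin upper arm runs from there to its long flat head at x 430..730, y 215..275, underside at z 545
- polish_bar: bystander: green bar of polishing compound 28 x 78 x 24 mm, lying beside the jig on the side where the push block is not. Origin at the centre of the underside, y along its length
- thread_spool: bystander: wooden spool of red thread, 31 mm across, 40 mm tall, standing on the board near its near -y corner (about jig x -120, y -71 mm). Origin at the centre of its underside
- eraser: bystander: white eraser 19 x 42 x 12 mm, lying on the board near its near +y corner (about jig x -124, y +72 mm), its y (long) axis across the board. Origin at the centre of its underside
- chip_1: loose wood offcut 20 x 15 x 12 mm (12 g), lying on the board in the gap between the hardwood block and the fence, its middle 28 to 48 mm in front of the fence face and within 40 mm of the jig's middle line. Origin at its centre
- chip_2: loose wood offcut 16 x 18 x 12 mm (12 g), lying on the board in the gap between the hardwood block and the fence, its middle 28 to 48 mm in front of the fence face and within 40 mm of the jig's middle line. Origin at its centre
- chip_3: loose wood offcut 22 x 14 x 12 mm (12 g), lying on the board in the gap between the hardwood block and the fence, its middle 28 to 48 mm in front of the fence face and within 40 mm of the jig's middle line. Origin at its centre

How it is judged (in metres and radians):
On the way, in this order (a step that is already met when the one before it is completed fails the run):
1. the push block is lifted in the fingers (contact force between the fingers and push_block above 2 N and height (world z) of push_block above 0.008 m), for 0.2 s.
2. with the push block in the fingers and the fence still unpressed, all three offcuts are off the board and on the table (height (world z) of chip_1 between -0.02 and 0.04 m and (y of chip_1 in the frame of jig above 0.092 m or y of chip_1 in the frame of jig below -0.092 m or x of chip_1 in the frame of jig below -0.142 m or x of chip_1 in the frame of jig above 0.162 m) and height (world z) of chip_2 between -0.02 and 0.04 m and (y of chip_2 in the frame of jig above 0.092 m or y of chip_2 in the frame of jig below -0.092 m or x of chip_2 in the frame of jig below -0.142 m or x of chip_2 in the frame of jig above 0.162 m) and height (world z) of chip_3 between -0.02 and 0.04 m and (y of chip_3 in the frame of jig above 0.092 m or y of chip_3 in the frame of jig below -0.092 m or x of chip_3 in the frame of jig below -0.142 m or x of chip_3 in the frame of jig above 0.162 m) and contact force between the fingers and push_block above 2 N and value of joint fence below 0.004 m), for 0.2 s.
At the end, for the whole second after the job is handed in: Fingers grip the push block, which presses the flat-lying hardwood block (>4 N), square to the fence within 0.05 rad, 4 to 14 N on it; fence travel 7 to 15 mm, steady; fingers touch neither hardwood block nor fence; all three offcuts are off the board, on the table (height (world z) of chip_1 between -0.02 and 0.04 m and (y of chip_1 in the frame of jig above 0.092 m or y of chip_1 in the frame of jig below -0.092 m or x of chip_1 in the frame of jig below -0.142 m or x of chip_1 in the frame of jig above 0.162 m) and height (world z) of chip_2 between -0.02 and 0.04 m and (y of chip_2 in the frame of jig above 0.092 m or y of chip_2 in the frame of jig below -0.092 m or x of chip_2 in the frame of jig below -0.142 m or x of chip_2 in the frame of jig above 0.162 m) and height (world z) of chip_3 between -0.02 and 0.04 m and (y of chip_3 in the frame of jig above 0.092 m or y of chip_3 in the frame of jig below -0.092 m or x of chip_3 in the frame of jig below -0.142 m or x of chip_3 in the frame of jig above 0.162 m) and contact force between the fingers and push_block above 2 N and value of joint fence between 0.007 and 0.015 m and contact force between panel and fence between 4 and 14 N and contact force between push_block and panel above 4 N and contact force between the fingers and panel below 0.5 N and contact force between the fingers and fence below 0.5 N and angle between the x axis of panel and the x axis of jig, either way round below 0.05 rad and angle between panel's own z axis and vertical below 0.05 rad and height (world z) of panel between 0.012 and 0.019 m and linear speed of panel below 0.01 m/s); the arm keeps its last pose, push and grip.
It fails at once if a bystander is moved more than 20 mm (distance of any of polish_bar, thread_spool, eraser from where it was at the start of the episode above 0.02 m).
It fails at once if the fence is driven to its end stop (value of joint fence above 0.0205 m).
It fails at once if the fence is pressed with offcuts still on the board (value of joint fence above 0.005 m and not ((height (world z) of chip_1 between -0.02 and 0.04 m and (y of chip_1 in the frame of jig above 0.092 m or y of chip_1 in the frame of jig below -0.092 m or x of chip_1 in the frame of jig below -0.142 m or x of chip_1 in the frame of jig above 0.162 m)) and (height (world z) of chip_2 between -0.02 and 0.04 m and (y of chip_2 in the frame of jig above 0.092 m or y of chip_2 in the frame of jig below -0.092 m or x of chip_2 in the frame of jig below -0.142 m or x of chip_2 in the frame of jig above 0.162 m)) and (height (world z) of chip_3 between -0.02 and 0.04 m and (y of chip_3 in the frame of jig above 0.092 m or y of chip_3 in the frame of jig below -0.092 m or x of chip_3 in the frame of jig below -0.142 m or x of chip_3 in the frame of jig above 0.162 m)))).
It also fails if it takes over 67 s, if anything falls off the work surface, if the arm or the gripper's body presses on something with over 40 N, if the wrist force passes 120 N, or if a joint passes its speed limit or range.

## Robot

A 6-joint arm with a two-finger parallel gripper is mounted at the origin on a cart in front of the work surface, level with it; the furniture and walls round the work are solid. World frame = base frame: x ahead of the robot, y to its left, z up, the work surface at z = 0. Lengths are in mm, angles in rad, forces in N, time in s.
With the tool pointing down it reaches from about 300 to 775 mm from the base axis. Payload 14.6 kg.
Tool frame: the origin (TCP) lies at the very end of the fingers, on their centre line; the grasp point (between the pads) lies 19 mm behind it; z points along the fingers, y is the line along which they close (so a half turn about z gives the same grasp; the last joint's range is limited). The gripper opens to 94 mm and grips with 3 to 60 N. Pads are 16 mm wide; open, the fingers measure 119 mm over their backs; the gripper's body (75 mm by 177 mm) begins 78 mm behind the grasp point.
Start: joints at [1.151, 0.3, 1.521, -0, 1.321, -0.067], TCP at [190.036, 516.115, 180.246] pointing down, gripper open.
Joint ranges: [-3.03, 3.03], [-0.79, 2.21], [0.23, 2.52], [-1.04, 4.18], [0, 3.07], [-2.55, 2.55]. Speed limits (rad/s): [2.22, 2.22, 2.57, 3.14, 3.14, 3.14].

## Interface

Orientations are given as [roll, pitch, yaw] about the fixed x, y, z axes, in that order (R = Rz(yaw) Ry(pitch) Rx(roll)).
In Python, from cell import manip, eyes, ticket gives the robot as it stands. The module is installed in compiled form; this text tells all that it offers.
- The arm moves only by the tool arm_command, never from a script. Its argument "plan" is a list of rows, each a list of 5 numbers: the opening, from -1 (shut) to 1 (fully open), then the shift along the tool's x, y, z in m, then the turn about the tool's z in rad. In form: [[jaw, dx, dy, dz, roll], ...]. A call has 1 to 20 rows; each row shifts and turns the commanded pose from where the row before left it, along the tool's axes as they then stand; what a row does not reach is not made up. A row lasts 1/8 s, in which the tool goes at most 62.5 mm and 10.7 degrees, less where a joint would pass 70% of its speed; a pose out of reach is approached as far as the arm can. A call is refused whole if a number of a shift passes 0.0625 or a number of a turn 0.188, either way. A call with a gripper value outside its range is refused whole. The fingers move at their own pace and stop on an object; "newtons" is the grip in N (left out, the last holds). Time passes only in rows, so rows that do not move let the fingers close. It gives the time, the measured TCP pose, the force, the opening and the grip force at its end, in the units of the state.
- manip.read_state(): the state, without advancing time (a new reading comes with each control period).
- eyes.camera(name): name is "scene" or "side" or "wrist"; returns a dict with "img" (384x512x3 uint8, blue, green, red), "z_map" (384x512 float32, mm along the optical axis (not along the pixel's ray), 0 where there is no reading), "fx", "fy", "cx", "cy" (pixels), "eye" and "orientation" of the camera in the world. Camera axes: x right, y down, z forward; pixel columns grow to the right and rows downward; lengths in mm; the calibration is good to about 2 mm. A picture is of the moment at which its call begins.
- ticket.sign_off(): hands the job in; it is judged then, once.
The state is a dict: "clock": time; "joints": joint angles; "qd": joint speeds; "effort": joint torques, N m; "eef_pos": TCP position; "eef_rot": TCP orientation; "wrist_force": force on the tool from outside, world axes, zero at the start; "moment": the same for the moment, N m; "finger_gap": finger opening in mm; "finger_force": force on a finger pad.
Only numpy, scipy, OpenCV 4.12 (cv2) and the standard library are available. Lean on these libraries where they do the work, as an engineer would, in place of code of your own. Each camera call takes 0.05 s, during which the arm holds its last target. There are 200 camera calls.

## Working session

There is one attempt and no reset: what is moved stays moved. The work goes in short steps, Python scripts to look and compute and a tool call to move; the robot and the scene stay as the last step left them, time stands still between calls to the robot, and variables do not carry over. Pictures are saved under pics/ and viewed, at most 10 in all, crops included, and the job is handed in when it is done.

Besides the shell and the picture viewer there is one more tool, called after "Call:" by a JSON object that holds its "name" and its "arguments". arm_command: Moves the arm, as the interface text tells. Its arguments: {"type":"object","properties":{"plan":{"type":"array"},"newtons":{"type":"number"}},"required":["plan"]}

```bash
mkdir -p pics
cat > h.py <<'E'
import numpy as np, cv2
from scipy.spatial.transform import Rotation as R
from cell import manip, eyes, ticket
def cam(n):
    c=eyes.camera(n); o=np.array(c["orientation"],float)
    c["R"]=o if o.shape==(3,3) else R.from_euler('xyz',o).as_matrix()
    c["e"]=np.array(c["eye"],float); return c
def cloud(c):
    z=c["z_map"].astype(float); v,u=np.mgrid[:z.shape[0],:z.shape[1]]
    p=np.stack([(u-c["cx"])/c["fx"]*z,(v-c["cy"])/c["fy"]*z,z],-1)
    return p@c["R"].T+c["e"]
E
python3 - <<'E'
from h import *
print(manip.read_state())
for n in("scene","side"):
    c=cam(n); print(n,c["e"],c["orientation"],c["fx"]); cv2.imwrite(f"pics/{n}0.png",c["img"])
    np.savez(f"{n}0.npz",p=cloud(c),img=c["img"],z=c["z_map"])
E
```

```text
{'clock': 0.0, 'joints': array([ 1.15140939e+00,  3.00479378e-01,  1.52159778e+00, -1.86325879e-05,
        1.32068704e+00, -6.66013443e-02]), 'qd': array([-0.00227632,  0.0006416 ,  0.00123618, -0.00070239, -0.0010502 ,
        0.00078596]), 'effort': array([-1.22821719e-03, -5.31813240e+01, -3.52726400e+01,  7.07238447e-02,
        2.45099002e-02, -9.60528519e-05]), 'eef_pos': array([189.9196588 , 515.85298442, 179.67473972]), 'eef_rot': array([-3.14042250e+00, -5.99615115e-05,  2.78881165e+00]), 'wrist_force': array([-0.45658852,  0.17588888, -0.402798  ]), 'moment': array([0.01410438, 0.03315557, 0.04594167]), 'finger_force': 0.0, 'finger_gap': 94.13254197411426}
scene [  51.81295083 -386.96797898  744.28238185] [-2.35211510e+00 -1.72449073e-03 -8.70180771e-01] 474.6966250045301
side [ 374.45075735 -975.35079619  807.87062275] [-2.22328889 -0.01533287 -0.19499916] 477.878048855953
```

View pics/scene0.png

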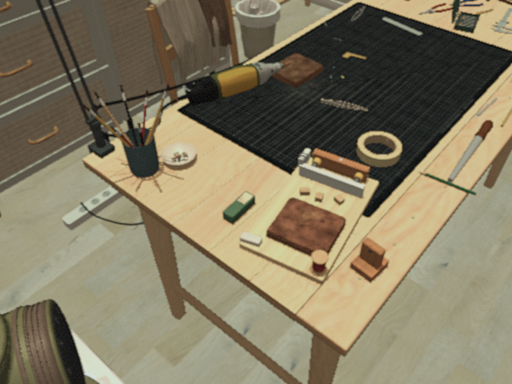

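View pics/side0.png

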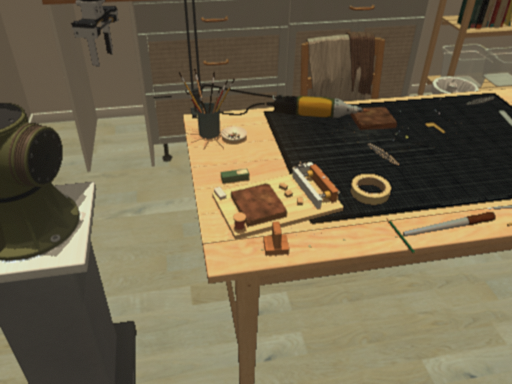

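The views show the jig with the panel around scene (307,226), chips at (305,190), (318,197) and (340,199), the fence at (333,180), the push block at (370,260), and the green bar at (240,206).

```bash
cat > m.py <<'E'
from h import *
def mask(a,lo,hi): return cv2.inRange(cv2.cvtColor(a,cv2.COLOR_BGR2HSV),lo,hi)>0
for n,box in(("scene",(225,140,400,285)),("side",(205,150,345,260))):
    d=np.load(n+"0.npz"); p=d["p"]; img=d["img"]
    roi=np.zeros(img.shape[:2],bool); roi[box[1]:box[3],box[0]:box[2]]=True
    z=p[...,2]; ok=roi&(d["z"]>0)
    hst=np.histogram(z[ok],bins=np.arange(-6,90,3)); print(n,dict(zip(hst[1].astype(int),hst[0])))
    for nm,a,b in(("board",10,20),("panel",32,40),("fence",43.5,48.5),("t66",60,72)):
        m=ok&(z>a)&(z<b)
        k,l,s,ct=cv2.connectedComponentsWithStats(m.astype(np.uint8))
        for i in range(1,k):
            if s[i,4]>25:
                q=p[l==i][:,:2]
                r=cv2.minAreaRect(q.astype(np.float32)); print(nm,s[i,4],ct[i].round(),np.round(r[0],1),np.round(r[1],1),round(r[2],1),"mean",q.mean(0).round(1),z[l==i].mean().round(1))
E
python3 m.py
python3 - <<'E'
import cv2
i=cv2.imread('pics/scene0.png')[140:290,220:400];cv2.imwrite('pics/c0.png',cv2.resize(i,None,fx=4,fy=4,interpolation=2))
E
```

```text
scene {np.int64(-6): np.int64(44), np.int64(-3): np.int64(1200), np.int64(0): np.int64(6621), np.int64(3): np.int64(3899), np.int64(6): np.int64(894), np.int64(9): np.int64(255), np.int64(12): np.int64(785), np.int64(15): np.int64(3320), np.int64(18): np.int64(1070), np.int64(21): np.int64(443), np.int64(24): np.int64(626), np.int64(27): np.int64(694), np.int64(30): np.int64(335), np.int64(33): np.int64(542), np.int64(36): np.int64(2200), np.int64(39): np.int64(495), np.int64(42): np.int64(223), np.int64(45): np.int64(332), np.int64(48): np.int64(229), np.int64(51): np.int64(290), np.int64(54): np.int64(212), np.int64(57): np.int64(76), np.int64(60): np.int64(33), np.int64(63): np.int64(53), np.int64(66): np.int64(132), np.int64(69): np.int64(8), np.int64(72): np.int64(0), np.int64(75): np.int64(0), np.int64(78): np.int64(0), np.int64(81): np.int64(0), np.int64(84): np.int64(0)}
board 81 [381. 143.] [911.2 -19.2] [31.9 74.5] 22.4 mean [916.1 -21.2] 14.5
board 133 [376. 160.] [858.5 -44. ] [39.  97.3] 26.5 mean [851.3 -44.8] 15.0
board 32 [309. 161.] [744.9  71.3] [26.4 12.4] 28.2 mea
[... 2471 characters left out ...]
4
panel 69 [306. 188.] [708.4 -14.4] [ 10.5 154.7] 13.8 mean [708.8 -19.7] 36.3
panel 38 [309. 174.] [733.7  36.7] [17.  32.6] 78.3 mean [734.7  36.9] 36.6
panel 82 [325. 191.] [762.9 -25. ] [86.  47.7] 79.9 mean [755.5 -42.5] 36.3
panel 1303 [258. 202.] [573.9 -51.6] [111.  127.9] 10.0 mean [573.9 -54.2] 35.1
panel 27 [239. 225.] [ 512.1 -133.1] [ 8.7 22. ] 86.5 mean [ 510.6 -133.7] 36.4
fence 151 [307. 183.] [716.4 -10.7] [ 24.4 153. ] 9.0 mean [712.4 -10.9] 45.4
fence 29 [316. 174.] [751.3  25.5] [10.6 66.2] 12.6 mean [749.4  21.7] 46.0
fence 31 [328. 187.] [764.7 -39.7] [11.  59.3] 12.4 mean [762.  -39.8] 46.4
t66 104 [277. 228.] [ 588.9 -190.1] [44.8 17.7] 83.4 mean [ 588.4 -191.2] 64.2
```

View pics/c0.png

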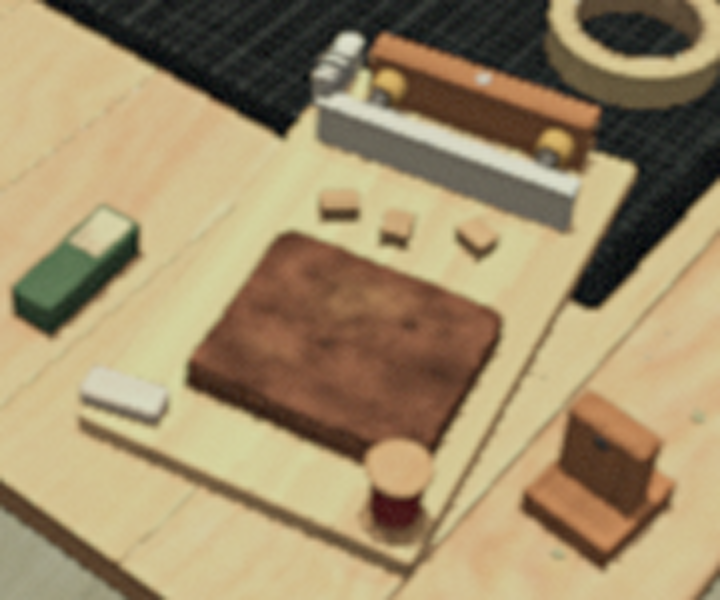

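Call:
{"name": "arm_command", "arguments": {"plan": [[1,0,-0.044,0,0],[1,0,-0.044,0,0],[1,0,-0.044,0,0],[1,0,-0.044,0,0],[1,0,0,0,0.166],[1,0,0,0,0.166],[1,0,0,0,0.166],[1,0,0,0,0.166],[1,0,0,0,0.166],[1,0,0,0,0.166],[1,0,0,0,0.166],[1,0,0,0,0.166],[1,0,0,0,0]], "newtons": 40}}

```text
clock: 1.72
eef_pos: [129.2, 350.8, 180.1]
eef_rot: [-3.141, 0.0, 1.462]
wrist_force: [0.1, 0.5, -0.0]
finger_gap: 94.1
finger_force: 0.0
```

```bash
cat >> h.py <<'E'
def tool(dw):  # world mm -> tool m
    s=manip.read_state(); return (R.from_euler('xyz',s["eef_rot"]).as_matrix().T@np.array(dw,float)/1000).round(4)
def st():
    s=manip.read_state(); print({k:np.round(s[k],3).tolist() for k in("clock","joints","eef_pos","eef_rot","wrist_force","finger_gap","finger_force")})
JY=.189; JO=np.array([617.2,-29.9])
ex=np.array([np.cos(JY),np.sin(JY)]); ey=np.array([-ex[1],ex[0]])
def j2w(x,y): return JO+x*ex+y*ey
def w2j(p): d=np.array(p)[...,:2]-JO; return np.stack([d@ex,d@ey],-1).round(1)
E
python3 -c "
from h import *
st()
for a in[(200,-210,0),(10,-250,0)]: print(tool(a))"
```

```text
{'clock': 1.725, 'joints': [1.12, -0.106, 1.967, -0.0, 1.281, 1.229], 'eef_pos': [129.163, 350.839, 180.109], 'eef_rot': [-3.141, 0.0, 1.462], 'wrist_force': [0.145, 0.451, -0.049], 'finger_gap': 94.057, 'finger_force': 0.0}
[-0.187   0.2216  0.    ]
[-2.474e-01  3.710e-02  1.000e-04]
```

Call:
{"name": "arm_command", "arguments": {"plan": [[1,-0.031,0.037,0,0],[1,-0.031,0.037,0,0],[1,-0.031,0.037,0,0],[1,-0.031,0.037,0,0],[1,-0.031,0.037,0,0],[1,-0.031,0.037,0,0],[1,-0.035,0.005,0,0],[1,-0.035,0.005,0,0],[1,-0.035,0.005,0,0],[1,-0.035,0.005,0,0],[1,-0.035,0.005,0,0],[1,-0.035,0.005,0,0],[1,-0.035,0.005,0,0],[1,0,0,0,0]]}}

```text
clock: 3.48
eef_pos: [337.1, -107.0, 180.1]
eef_rot: [-3.141, -0.0, 1.462]
wrist_force: [-0.3, 0.1, 0.5]
finger_gap: 94.3
finger_force: 0.0
```

```bash
python3 -c "
from h import *
st()
p=manip.read_state()['eef_pos']
print(tool(np.array([588.5,-189.5,180])-p))"
```

```text
{'clock': 3.475, 'joints': [-0.411, -0.157, 2.011, -0.0, 1.288, -0.302], 'eef_pos': [337.142, -107.0, 180.053], 'eef_rot': [-3.141, -0.0, 1.462], 'wrist_force': [-0.326, 0.128, 0.497], 'finger_gap': 94.313, 'finger_force': 0.0}
[-5.470e-02  2.588e-01 -1.000e-04]
```

Call:
{"name": "arm_command", "arguments": {"plan": [[1,-0.0091,0.043,0,0],[1,-0.0091,0.043,0,0],[1,-0.0091,0.043,0,0],[1,-0.0091,0.043,0,0],[1,-0.0091,0.043,0,0],[1,-0.0091,0.043,0,0],[1,0,0,0,0],[1,0,0,0,0]]}}

```text
clock: 4.47
eef_pos: [587.4, -187.2, 180.0]
eef_rot: [-3.141, -0.0, 1.463]
wrist_force: [0.4, -0.2, 0.5]
finger_gap: 93.9
finger_force: 0.0
```

```bash
python3 -c "
from h import *
st()
c=cam('wrist'); cv2.imwrite('pics/w1.png',c['img']); p=cloud(c); print(c['e'])
z=p[...,2]; ok=c['z_map']>0
for a,b in((61,72),(14,21),(23,31)):
  k,l,s,ct=cv2.connectedComponentsWithStats((ok&(z>a)&(z<b)).astype(np.uint8))
  for i in range(1,k):
    if s[i,4]>150:
      r=cv2.minAreaRect(p[l==i][:,:2].astype(np.float32)); print(a,s[i,4],ct[i].round(),np.round(r[0],1),np.round(r[1],1),round(r[2],1),z[l==i].mean().round(1), w2j(r[0]))
"
```

```text
{'clock': 4.475, 'joints': [-0.368, 0.45, 1.316, 0.0, 1.376, -0.26], 'eef_pos': [587.358, -187.229, 179.993], 'eef_rot': [-3.141, -0.0, 1.463], 'wrist_force': [0.36, -0.182, 0.457], 'finger_gap': 93.933, 'finger_force': 0.0}
[ 594.32097464 -118.32407419  385.56266509]
61 757 [260. 178.] [ 589.8 -188.3] [43.2 17.2] 84.0 66.5 [ -56.6 -150.4]
14 13934 [282.  56.] [631.7 -45.1] [299.7 146.6] 10.8 16.3 [ 11.4 -17.7]
14 434 [398.   8.] [748.7 -37.8] [23.7 21.2] 11.1 16.3 [127.7 -32.5]
14 188 [499.  17.] [850. -59.] [ 5.7 41.3] 35.3 17.4 [223.2 -72.4]
14 1429 [259. 168.] [ 590.  -188.6] [49.8 56.2] 84.7 19.0 [ -56.5 -150.8]
23 182 [370.  30.] [715.7 -58.2] [ 1.6 59. ] 10.7 27.0 [ 91.4 -46.3]
23 292 [505.  10.] [850.7 -54.8] [11.  32.1] 30.0 27.6 [224.7 -68.4]
23 343 [339.  31.] [684.3 -55.3] [20.  15.2] 78.2 27.9 [ 61.1 -37.5]
```

View pics/w1.png

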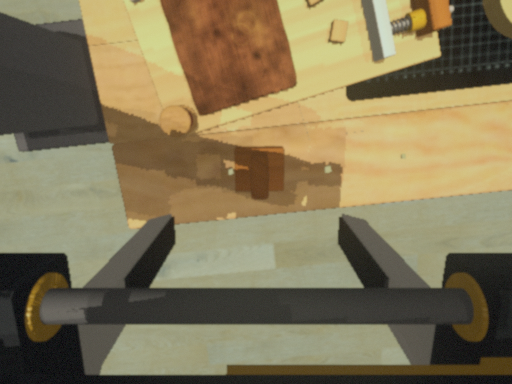

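The wrist view shows the push block at (260,170) between the fingers, the spool at (177,120), and a chip at (338,30).

Call:
{"name": "arm_command", "arguments": {"plan": [[1,-0.001,0.0027,0.036,0],[1,0,0,0.036,0],[1,0,0,0.036,0],[1,0,0,0.026,0],[1,0,0,0.016,0],[1,0,0,0.004,0],[1,0,0,0,0],[-1,0,0,0,0],[-1,0,0,0,0],[-1,0,0,0,0],[-1,0,0,0,0],[-1,0,0,0,0],[-1,0,0,0,0],[-1,0,0,0,0],[-1,0,0,0,0]], "newtons": 40}}

```text
clock: 6.4
eef_pos: [590.4, -189.5, 26.3]
eef_rot: [3.142, 0.0, 1.461]
wrist_force: [1.2, 0.8, -0.4]
finger_gap: 17.5
finger_force: 38.1
```

```bash
python3 -c "
from h import *
st()
p=manip.read_state()['eef_pos']
print(j2w(50,-150),j2w(50,-82),tool(np.r_[j2w(50,-150),p[2]]-p))"
```

```text
{'clock': 6.4, 'joints': [-0.37, 0.611, 1.45, -0.0, 1.081, -0.26], 'eef_pos': [590.411, -189.547, 26.267], 'eef_rot': [3.142, 0.0, 1.461], 'wrist_force': [1.189, 0.833, -0.418], 'finger_gap': 17.49, 'finger_force': 38.07}
[ 694.49114962 -167.83505062] [ 681.71552746 -101.04595362] [0.033  0.1011 0.    ]
```

Call:
{"name": "arm_command", "arguments": {"plan": [[-1,0,0,-0.02,0],[-1,0,0,-0.03,0],[-1,0,0,0,-0.1],[-1,0,0,0,-0.1],[-1,0,0,0,-0.099],[-1,0,0.035,0,0],[-1,0,0.035,0,0],[-1,0,0.036,0,0],[-1,0,0,0,0],[-1,0.035,0,0,0],[-1,0.035,0,0,0],[-1,0,0,0,0],[-1,0,0,0,0]]}}

```text
clock: 8.02
eef_pos: [681.2, -101.6, 77.2]
eef_rot: [3.141, 0.001, 1.76]
wrist_force: [0.4, -0.8, -1.5]
finger_gap: 17.6
finger_force: 40.0
```

```bash
python3 -c "
from h import *
st()
print(w2j(manip.read_state()['eef_pos']))
for n in('side','scene'):
  c=cam(n); p=cloud(c); z=p[...,2]; j=w2j(p)
  if n=='side': cv2.imwrite('pics/s2.png',cv2.resize(c['img'][140:265,200:360],None,fx=4,fy=4))
  m=(c['z_map']>0)&(z>20)&(z<32)&(j[...,0]>25)&(j[...,0]<78)&(j[...,1]>-55)&(j[...,1]<70)
  k,l,s,ct=cv2.connectedComponentsWithStats(m.astype(np.uint8))
  for i in range(1,k):
    if s[i,4]>8: print(n,s[i,4],j[l==i].mean(0),j[l==i].min(0),j[l==i].max(0))
"
```

```text
{'clock': 8.025, 'joints': [-0.201, 0.699, 1.176, -0.0, 1.266, -0.39], 'eef_pos': [681.236, -101.589, 77.208], 'eef_rot': [3.141, 0.001, 1.76], 'wrist_force': [0.387, -0.803, -1.531], 'finger_gap': 17.643, 'finger_force': 39.972}
[ 49.4 -82.4]
side 39 [44.75128205 35.4025641 ] [35.6 25.1] [56.9 46. ]
side 37 [45.66216216  0.8027027 ] [34.7 -6.6] [54.4 12.7]
scene 73 [43.37808219 37.55479452] [35.1 26.7] [53.4 49. ]
scene 67 [43.5880597   3.68955224] [34.8 -5.3] [56.8 12.3]
scene 71 [ 58.19859155 -35.03098592] [ 49.7 -45.2] [ 70.5 -24.1]
```

View pics/s2.png

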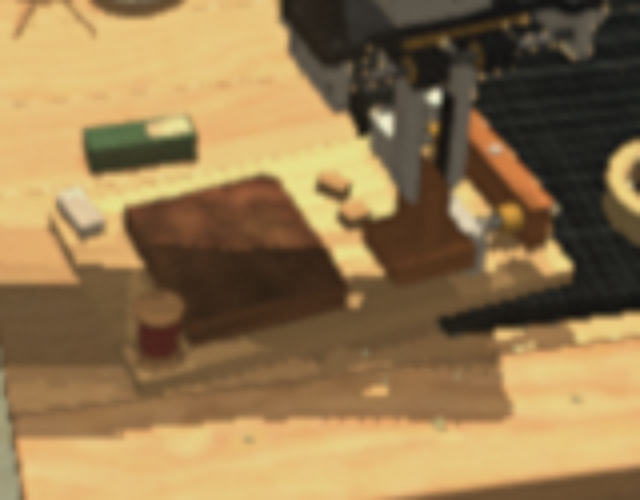

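Call:
{"name": "arm_command", "arguments": {"plan": [[-1,0,0,0.02,0],[-1,0,0,0.01,0],[-1,0,0,0.0042,0],[-1,0,0,0,0],[-1,0.01,0,0,0],[-1,0.01,0,0,0],[-1,0.01,0,0,0],[-1,0.01,0,0,0],[-1,0.01,0,0,0],[-1,0.01,0,0,0],[-1,0.01,0,0,0],[-1,0.01,0,0,0],[-1,0.01,0,0,0]]}}

```text
clock: 9.75
eef_pos: [664.3, -11.9, 42.1]
eef_rot: [3.142, 0.0, 1.76]
wrist_force: [0.7, -1.1, -0.9]
finger_gap: 17.6
finger_force: 40.0
```

Call:
{"name": "arm_command", "arguments": {"plan": [[-1,0.01,0,0,0],[-1,0.01,0,0,0],[-1,0.01,0,0,0],[-1,0.01,0,0,0],[-1,0.01,0,0,0],[-1,0.01,0,0,0],[-1,0.01,0,0,0],[-1,0.01,0,0,0],[-1,0.01,0,0,0],[-1,0,0,0,0],[-1,0,0,0,0]]}}

```text
clock: 11.12
eef_pos: [647.5, 75.8, 42.0]
eef_rot: [-3.142, 0.0, 1.76]
wrist_force: [-0.7, 0.1, -0.9]
finger_gap: 17.7
finger_force: 40.0
```

```bash
python3 -c "
from h import *
st()
print(w2j(manip.read_state()['eef_pos']))
a=[]
for n in('side','scene'):
  c=cam(n); a.append(cv2.resize(c['img'][140:265,200:360],None,fx=3,fy=3,interpolation=2))
  np.savez(n+'1.npz',p=cloud(c),img=c['img'],z=c['z_map'])
cv2.imwrite('pics/s3.png',np.vstack(a)[:600] if 0 else cv2.resize(np.hstack(a),(800,312)))
"
```

```text
{'clock': 11.125, 'joints': [0.06, 0.656, 1.334, -0.0, 1.152, -0.129], 'eef_pos': [647.55, 75.775, 42.024], 'eef_rot': [-3.142, 0.0, 1.76], 'wrist_force': [-0.747, 0.089, -0.948], 'finger_gap': 17.68, 'finger_force': 39.972}
[49.7 98.1]
```

View pics/s3.png

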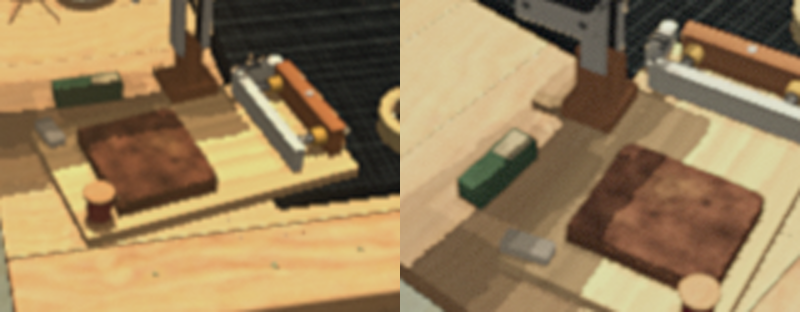

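The board is clear behind the block; one chip shows at its left (right pane (548,103)). I'll lift and check.

Call:
{"name": "arm_command", "arguments": {"plan": [[-1,0,0,-0.02,0],[-1,0,0,-0.03,0],[-1,0,0,-0.02,0],[-1,-0.03,0,0,0],[-1,-0.04,0,0,0],[-1,-0.04,0,0,0],[-1,0,-0.04,0,0],[-1,0,-0.04,0,0],[-1,0,-0.04,0,0],[-1,0,-0.035,0,0],[-1,0,-0.035,0,0],[-1,0,0,0,0],[-1,0,0,0,0]]}}

```text
clock: 12.85
eef_pos: [482.5, -68.0, 113.2]
eef_rot: [3.14, 0.001, 1.76]
wrist_force: [-0.3, 0.1, -1.0]
finger_gap: 17.6
finger_force: 40.0
```

```bash
python3 -c "
from h import *
st()
print(w2j(manip.read_state()['eef_pos']))
a=[]
for n in('side','scene'):
  c=cam(n); a.append(cv2.resize(c['img'][140:265,200:360],None,fx=3,fy=3,interpolation=2))
  p=cloud(c); z=p[...,2]; j=w2j(p); ok=c['z_map']>0
  m=ok&(z>6)&(z<30)&(j[...,0]>-10)&(j[...,0]<110)&(j[...,1]>92)&(j[...,1]<200)
  k,l,s,ct=cv2.connectedComponentsWithStats(m.astype(np.uint8))
  for i in range(1,k):
    if s[i,4]>8: print(n,'chip',ct[i].round(),s[i,4],j[l==i].mean(0),z[l==i].mean(),z[l==i].max())
  m=ok&(z>20)&(z<32)&(j[...,0]>14)&(j[...,0]<84)&(abs(j[...,1])<92); print('on board',m.sum())
  m=ok&(z>32)&(z<40)&(j[...,0]>-115)&(j[...,0]<50)&(abs(j[...,1])<92)
  k,l,s,ct=cv2.connectedComponentsWithStats(m.astype(np.uint8)); i=1+s[1:,4].argmax()
  r=cv2.minAreaRect(p[l==i][:,:2].astype(np.float32)); print('panel',r,w2j(r[0]))
cv2.imwrite('pics/s4.png',cv2.resize(np.hstack(a),(800,312)))
"
```

```text
{'clock': 12.85, 'joints': [-0.215, 0.229, 1.775, 0.0, 1.135, -0.404], 'eef_pos': [482.501, -68.002, 113.235], 'eef_rot': [3.14, 0.001, 1.76], 'wrist_force': [-0.299, 0.094, -0.964], 'finger_gap': 17.611, 'finger_force': 39.972}
[-139.5  -12.1]
side chip [268. 171.] 89 [ 42.62247191 131.05393258] 11.446004453776837 18.877274375813386
on board 0
panel ((574.0277709960938, -51.83954620361328), (110.61111450195312, 128.6916961669922), 12.308944702148438) [-46.5 -13.4]
on board 4
panel ((574.4359130859375, -57.94927215576172), (111.15071868896484, 109.48051452636719), 11.150485038757324) [-47.3 -19.5]
```

View pics/s4.png

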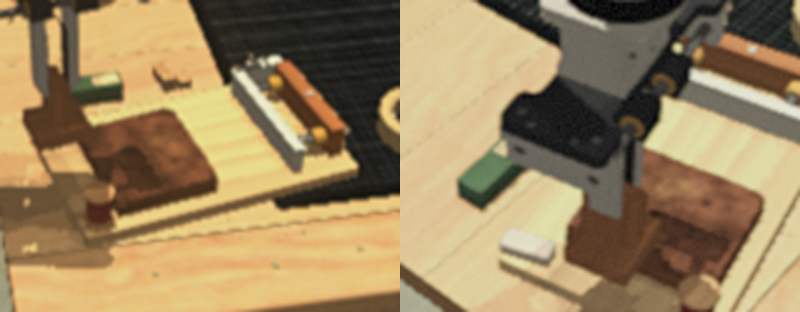

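All three chips lie in a cluster beyond the board's left edge (left pane (172,75)), and the board is clear. Lowering behind the panel next.

Call:
{"name": "arm_command", "arguments": {"plan": [[-1,0,0,0.03,0],[-1,0,0,0.025,0],[-1,0,0,0.012,0],[-1,0,0,0.0035,0],[-1,0,0,0,0],[-1,0,0.005,0,0],[-1,0,0.005,0,0],[-1,0,0.005,0,0],[-1,0,0.005,0,0],[-1,0,0.005,0,0],[-1,0,0.005,0,0],[-1,0,0,0,0]]}}

```text
clock: 14.45
eef_pos: [511.6, -62.1, 41.5]
eef_rot: [3.141, 0.0, 1.76]
wrist_force: [0.3, 0.9, -1.8]
finger_gap: 17.9
finger_force: 40.0
```

Call:
{"name": "arm_command", "arguments": {"plan": [[-1,0,0.005,0,0],[-1,0,0.005,0,0],[-1,0,0.005,0,0],[-1,0,0.005,0,0],[-1,0,0.005,0,0],[-1,0,0.005,0,0],[-1,0,0.005,0,0],[-1,0,0.005,0,0],[-1,0,0.005,0,0],[-1,0,0.005,0,0],[-1,0,0.004,0,0],[-1,0,0,0,0],[-1,0,0,0,0]]}}

```text
clock: 16.08
eef_pos: [564.2, -52.0, 41.7]
eef_rot: [3.141, 0.0, 1.76]
wrist_force: [0.2, -0.5, -0.8]
finger_gap: 17.9
finger_force: 40.0
```

```bash
cat > chk.py <<'E'
from h import *
st(); s=manip.read_state()
print(w2j(s['eef_pos']), 'Fx jig',s['wrist_force'][:2]@ex)
a=[]
for n in('side','scene'):
  c=cam(n); a.append(cv2.resize(c['img'][140:265,200:360],None,fx=3,fy=3,interpolation=2))
  p=cloud(c); z=p[...,2]; j=w2j(p); ok=c['z_map']>0
  for nm,lo,hi,x0,x1 in(('panel',32,39,-105,83),('fence',42,50,83,122)):
    m=ok&(z>lo)&(z<hi)&(j[...,0]>x0)&(j[...,0]<x1)&(abs(j[...,1])<92)
    k,l,st_,ct=cv2.connectedComponentsWithStats(m.astype(np.uint8)); i=1+st_[1:,4].argmax()
    r=cv2.minAreaRect(p[l==i][:,:2].astype(np.float32)); q=j[l==i]
    print(n,nm,np.round(r[1],1),round(r[2],1),w2j(r[0]),'x 3..97%',np.percentile(q[:,0],[3,50,97]))
import sys
if len(sys.argv)>1: cv2.imwrite(sys.argv[1],cv2.resize(np.hstack(a),(800,312)))
E
python3 chk.py pics/s5.png
```

```text
{'clock': 16.075, 'joints': [-0.157, 0.486, 1.608, 0.0, 1.047, -0.346], 'eef_pos': [564.246, -52.024, 41.689], 'eef_rot': [3.141, 0.0, 1.76], 'wrist_force': [0.243, -0.486, -0.792], 'finger_gap': 17.887, 'finger_force': 39.972}
[-56.2 -11.8] Fx jig 0.1469982893101196
side panel [167.3 127.8] 11.5 [ -2.1 -12.4] x 3..97% [-72.688  20.7    76.   ]
side fence [ 28.8 159.8] 3.6 [97.7  3.1] x 3..97% [ 90.1   96.2  115.38]
scene panel [170.9  85.6] 7.1 [ -3.9 -31.3] x 3..97% [-82.78  12.4   75.3 ]
scene fence [14.9 74.6] 11.5 [ 95.9 -37.2] x 3..97% [ 89.179  93.7   102.247]
```

View pics/s5.png

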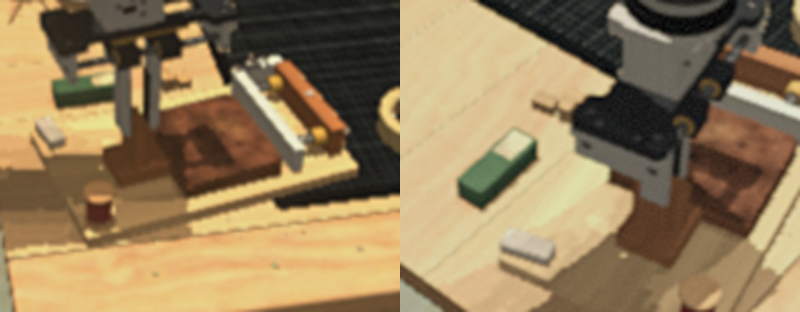

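The panel stays square ahead of the block, with its front edge about 8 mm short of the fence (left pane (265,140)). I'll approach slowly.

Call:
{"name": "arm_command", "arguments": {"plan": [[-1,0,0.002,0,0],[-1,0,0.002,0,0],[-1,0,0.002,0,0],[-1,0,0.002,0,0],[-1,0,0.002,0,0],[-1,0,0.001,0,0],[-1,0,0.001,0,0],[-1,0,0,0,0],[-1,0,0,0,0]]}}

```text
clock: 17.3
eef_pos: [575.7, -49.7, 41.5]
eef_rot: [-3.141, -0.0, 1.76]
wrist_force: [-5.4, 0.1, 1.1]
finger_gap: 17.7
finger_force: 40.0
```

```bash
python3 chk.py
```

```text
{'clock': 17.3, 'joints': [-0.15, 0.508, 1.573, 0.0, 1.06, -0.339], 'eef_pos': [575.705, -49.706, 41.489], 'eef_rot': [-3.141, -0.0, 1.76], 'wrist_force': [-5.417, 0.112, 1.146], 'finger_gap': 17.738, 'finger_force': 39.987}
[-44.5 -11.7] Fx jig -5.29929606862245
side panel [157. 130.] 10.8 [  4.4 -11.8] x 3..97% [-62.396  29.2    80.124]
side fence [ 28.1 151. ] 4.2 [96.9 -0. ] x 3..97% [ 92.1  97.9 110.8]
scene panel [162.5  85. ] 5.9 [  3.6 -31.5] x 3..97% [-71.188  20.     79.064]
scene fence [22.7 80.5] 10.6 [100.  -33.8] x 3..97% [ 90.588  95.5   104.612]
```

Call:
{"name": "arm_command", "arguments": {"plan": [[-1,0,0.001,-0.0005,0],[-1,0,0.001,0,0],[-1,0,0.001,0,0],[-1,0,0.001,0,0],[-1,0,0.001,0,0],[-1,0,0,0,0],[-1,0,0,0,0],[-1,0,0,0,0]]}}

```text
clock: 18.4
eef_pos: [580.3, -48.7, 41.7]
eef_rot: [-3.14, -0.0, 1.76]
wrist_force: [-6.3, 0.9, -2.5]
finger_gap: 17.5
finger_force: 40.0
```

```bash
python3 chk.py
python3 - <<'E'
from h import *
f=lambda im: cv2.resize(im[152:215,285:345],None,fx=6,fy=6,interpolation=2)
a=np.load('side0.npz')['img']; b=cam('side')['img']
A,B=f(a),f(b); cv2.imwrite('pics/s6.png',np.hstack([A,B]))
E
```

```text
{'clock': 18.4, 'joints': [-0.147, 0.517, 1.559, 0.0, 1.067, -0.336], 'eef_pos': [580.347, -48.69, 41.7], 'eef_rot': [-3.14, -0.0, 1.76], 'wrist_force': [-6.275, 0.899, -2.531], 'finger_gap': 17.457, 'finger_force': 40.007}
[-39.7 -11.5] Fx jig -5.994546457831367
side panel [153.7 127.9] 12.5 [  6.8 -12.6] x 3..97% [-60.541  30.85   80.2  ]
side fence [ 23.6 149.4] 5.5 [103.   -0.9] x 3..97% [ 95.66 102.1  112.66]
scene panel [159.4  86. ] 6.3 [  5.2 -31.6] x 3..97% [-67.4  21.9  78.8]
scene fence [17.  80.4] 10.8 [101.7 -33.6] x 3..97% [ 95.373 100.15  108.954]
```

View pics/s6.png

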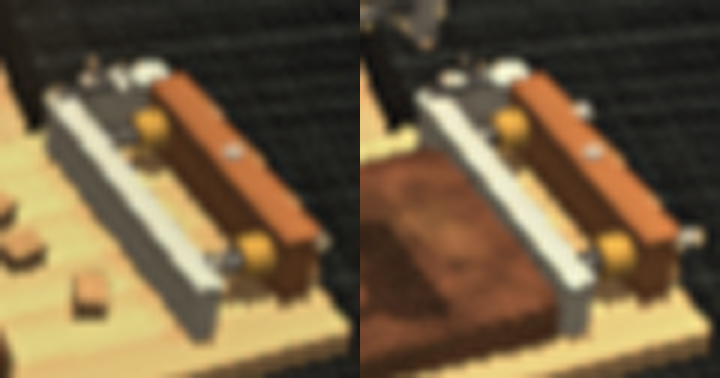

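The pointer end and fence have shifted right by about 15/6 px (from (215,290) to (230,285)), which is about 6–8 mm of travel. A bit more is needed.

Call:
{"name": "arm_command", "arguments": {"plan": [[-1,0,0.001,0,0],[-1,0,0.001,0,0],[-1,0,0.001,0,0],[-1,0,0,0,0],[-1,0,0,0,0],[-1,0,0,0,0]]}}

```text
clock: 19.3
eef_pos: [582.8, -48.2, 41.7]
eef_rot: [-3.139, -0.001, 1.76]
wrist_force: [-9.6, 0.4, -0.6]
finger_gap: 17.7
finger_force: 40.0
```

```bash
python3 chk.py
python3 - <<'E'
from h import *
F=[];med=[]
z0=np.load('side0.npz')
def face(p,zm,rows=None):
    z=p[...,2]; j=w2j(p); m=(zm>0)&(z>43)&(z<49)&(j[...,0]>83)&(j[...,0]<125)&(j[...,1]>-75)&(j[...,1]<60)
    return np.median(j[m][:,0]),m.sum()
print('ref',face(z0['p'],z0['z']))
for k in range(10):
    c=cam('side'); s=manip.read_state(); F.append(s['wrist_force']); med.append(face(cloud(c),c['z_map'])[0])
F=np.array(F); print(F.mean(0),F.std(0),F[:,:2].mean(0)@ex,np.mean(med),np.std(med))
# image registration of the fence's bright top: subpixel shift
def strip(a): return cv2.cvtColor(a,cv2.COLOR_BGR2GRAY)[165:205,290:325].astype(np.float32)
a,b=z0['img'],c['img']
hs=[cv2.inRange(cv2.cvtColor(i,cv2.COLOR_BGR2HSV),(0,0,165),(179,60,255)) for i in(a,b)]
for h in hs:
    v,u=np.nonzero(h[172:200,285:335]); print(len(u),u.mean()+285,v.mean()+172)
    # fence top ridge: ray to plane z=46
    uu,vv=u+285.,v+172.; d=np.stack([(uu-c['cx'])/c['fx'],(vv-c['cy'])/c['fy'],np.ones_like(uu)],-1)@c['R'].T
    P=c['e']+d*((46-c['e'][2])/d[:,2:]); q=w2j(P); print('top x median',np.median(q[:,0]),np.polyfit(q[:,1],q[:,0],1))
E
```

```text
{'clock': 19.3, 'joints': [-0.145, 0.523, 1.55, -0.0, 1.071, -0.334], 'eef_pos': [582.78, -48.17, 41.713], 'eef_rot': [-3.139, -0.001, 1.76], 'wrist_force': [-9.596, 0.411, -0.64], 'finger_gap': 17.657, 'finger_force': 40.039}
[-37.2 -11.5] Fx jig -9.348124545885325
side panel [152.2 127.2] 12.6 [  8.3 -13.2] x 3..97% [-54.404  33.1    79.8  ]
side fence [ 21.9 149.6] 6.3 [104.6  -1.1] x 3..97% [ 98.662 104.3   112.438]
scene panel [157.   83.2] 5.3 [  7.6 -31.8] x 3..97% [-64.761  24.2    78.522]
scene fence [15.3 82.4] 12.3 [104.6 -33. ] x 3..97% [ 97.97 102.   110.53]
ref (np.float64(96.1), np.int64(136))
[-9.41166635  0.26830829  0.13148942] [0.26507236 0.59452572 0.44368702] -9.19366017183233 104.375 0.2731757675929584
128 308.5625 185.4140625
top x median 96.3 [-1.69210753e-03  9.63657697e+01]
134 311.72388059701495 185.21641791044777
top x median 104.5 [1.37642902e-03 1.04606832e+02]
```

Call:
{"name": "arm_command", "arguments": {"plan": [[-1,0,0.001,0,0],[-1,0,0.0003,0,0],[-1,0,0,0,0],[-1,0,0,0,0],[-1,0,0,0,0],[-1,0,0,0,0],[-1,0,0,0,0],[-1,0,0,0,0]]}}

```text
clock: 20.9
eef_pos: [583.8, -48.0, 41.8]
eef_rot: [-3.138, -0.001, 1.76]
wrist_force: [-11.7, 0.1, 1.6]
finger_gap: 17.3
finger_force: 40.1
```

Run:
```python
from h import *
F=[]
for k in range(10):
    c=cam('side'); F.append(manip.read_state()['wrist_force'])
F=np.array(F); print(F.mean(0),F.std(0)); st()
h=cv2.inRange(cv2.cvtColor(c['img'],cv2.COLOR_BGR2HSV),(0,0,165),(179,60,255))
v,u=np.nonzero(h[172:200,285:335]);uu,vv=u+285.,v+172.; d=np.stack([(uu-c['cx'])/c['fx'],(vv-c['cy'])/c['fy'],np.ones_like(uu)],-1)@c['R'].T
q=w2j(c['e']+d*((46-c['e'][2])/d[:,2:])); print('travel',np.median(q[:,0])-96.3)
cv2.imwrite('pics/s7.png',cv2.resize(c['img'][140:265,200:360],None,fx=5,fy=4.8,interpolation=2))
```

```text
[-11.80685412   0.40278139   2.3708059 ] [0.28668203 0.54345103 0.51347643]
{'clock': 21.4, 'joints': [-0.144, 0.525, 1.546, -0.0, 1.073, -0.333], 'eef_pos': [583.817, -47.987, 41.801], 'eef_rot': [-3.139, -0.001, 1.76], 'wrist_force': [-11.889, -0.423, 2.902], 'finger_gap': 17.558, 'finger_force': 40.061}
travel 9.25
```

View pics/s7.png

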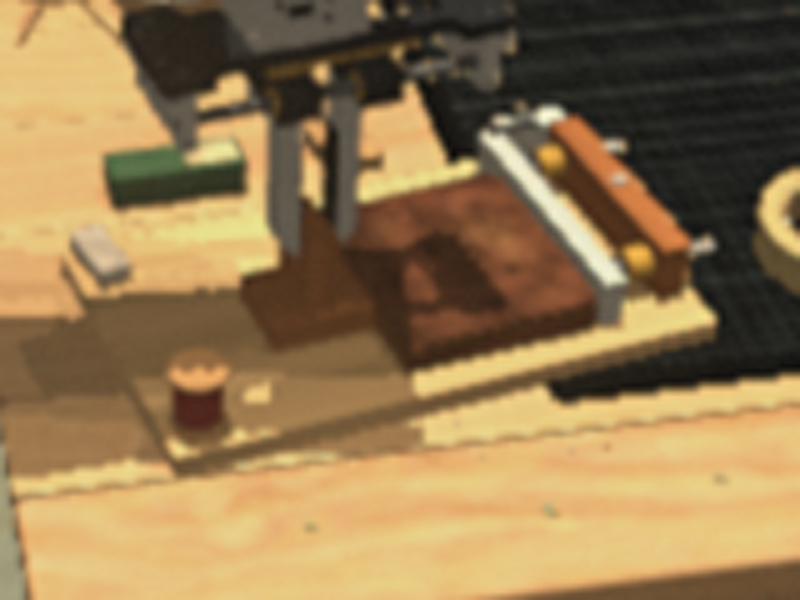

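The panel sits flush against the fence at (600,290) with the block behind it. Vision puts the travel at 9.3 mm and the force is about 8–12 N and steady, so I'm handing in.

```bash
python3 -c "
from cell import ticket
print(ticket.sign_off())"
```

```text
the job is handed in; nothing more can be done
None
```

The three offcuts are swept off the board and the push block, still gripped, is holding the hardwood block flush against the fence, at about 9–11 mm of travel (between the marks); the job is handed in, but no verdict came back.

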